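# Set the side stop of a labelling jig and lock it with its wing nut

### The job

Set up the labelling jig for this size of carton, touching things with the fingertips only. Push the blue stop along with a fingertip until the carton lying on the jig is held without play between the stop and the end fence, then lock the stop: turn the loose red wing nut clockwise, by repeated fingertip strokes against its wings, until it is down on its washer and snug. Pinch and lift nothing, press and turn gently, and leave the other carton and the two vials standing where they are.

Things in the scene. Friction and masses are not known exactly. Their poses are not given: they have to be found in the camera images.
- jig: Labelling jig fixed to the worktop: plywood board 130 x 230 x 12 mm. Origin at the centre of the board's underside (worktop level); its x axis points to the back fence, y along the board to the end fence, z up. Aluminium back fence: face at x = +57 mm, to 54 mm above the worktop. End fence: face at y = +95 mm, to 42 mm above the worktop.
- stop_pad (a point): Centre of the black rubber thumb pad (30 wide, 22 mm high) on the rear of the blue stop near its front end, 34 mm above the worktop: push here along jig +y. The stop is a slotted angle: an upright plate at jig x -58 to +54 mm, 6 mm thick, to 48.5 mm above the worktop, its working face 7 mm ahead of this point, and a foot (jig x -2 to +42, 5 mm thick) 95 mm back from it.
- stop (a joint): Sliding of the stop along jig +y in m, 0 (drawn right back) to 0.046. Its working face is at jig y = 7 mm + this value; with the 50 mm carton home against the end fence the face stands at y = 45 mm, value 0.038. It slides with 1 to 2 N while the nut is loose and is held by the nut's friction once that is snug.
- nut_axis (a point): Centre of the red wing nut's underside when it is down, 19 mm above the worktop, at jig x +20, y -35 mm; it turns about the vertical through here on a fixed 10 mm stud (top at 48 mm). Hub 27 mm wide at the foot, 19 mm above. Two opposite wings, 6 mm thick, reach 32 mm from the axis, 29 to 49 mm above the worktop when down, up to 2.5 mm more when loose. The back fence is 37 mm from the axis.
- nut (a joint): Turning of the wing nut in rad, growing clockwise seen from above (tightening). 0: just touching its washer, wings along the jig's x axis; the start is 6 to 9 rad short of that (negative). It sinks 1.75 mm a turn. It turns with about 0.04 N m and stays where it is left; past 0 it stiffens and comes to a firm stop at 0.8. Snug means above 0.2.
- carton_mid (a point): Centre of the pale blue carton lying flat on the jig near the corner of the fences: 80 mm along jig x, 50 mm along jig y, 34 mm high, 30 g, loose. At the start it lies 4 to 12 mm short of the end fence.
- carton: The same carton; its own y axis points up while it lies flat. Its origin is at the middle of one end face.
- next_carton: Bystander: another pale blue carton, 50 x 32 x 82 mm, standing on the worktop to the left of the jig; origin at the centre of its underside.
- vial_a: Bystander: vial, 36 mm wide, 65 mm high, standing to the right of the jig; origin at the centre of its underside.
- vial_b: Bystander: vial, 28 mm wide, 61 mm high, standing to the right of the jig; origin at the centre of its underside.
There are look-alikes about, which are no part of the job. Leave any yellow look-alike of the carton alone.

How it is judged:
By the outcome, as a careful person would: the job done as asked, in the order asked, and still so for the second after the job is handed in, with the robot touching nothing.
It also fails if it takes over 64 s, if anything falls off the work surface, if the arm or the gripper's body presses on something with over 40 N, if the wrist force passes 120 N, or if a joint passes its speed limit or range.

### The arm

A 6-joint arm with a two-finger parallel gripper is mounted at the origin on a cart in front of the work surface, level with it; the furniture and walls round the work are solid. World frame = base frame: x ahead of the robot, y to its left, z up, the work surface at z = 0. Lengths are in mm, angles in rad, forces in N, time in s.
With the tool pointing down it reaches from about 350 to 800 mm from the base axis. Payload 7.3 kg.
Tool frame: the origin (TCP) lies between the finger pads; the fingertips stand r.finger_overhang ahead of it and the grasp point (between the pads) lies 2 mm behind it (r.finger_overhang is the distance from the TCP to the fingertips, in mm); z points along the fingers, x is the direction in which the jaws open and shut, and the axes are right-handed (so a half turn about z gives the same grasp; the last joint's range is limited). The gripper opens to 85 mm and grips with 20 to 120 N. Pads are 22 mm wide; open, the fingers measure 114 mm over their backs; the gripper's body (76 mm by 85 mm) begins 54 mm behind the grasp point. The pads swing forward as they close: fully open they stand 13 mm farther back than shut.
Start: joints at [-1.382, 0.342, 1.524, -0, 1.275, -0.146], TCP at [172.527, -495.86, 248.322] pointing down, gripper open.
Joint ranges: [-2.53, 2.53], [-0.77, 2.02], [0.04, 2.7], [-1, 4.14], [0.28, 2.66], [-3.11, 3.11]. Speed limits (rad/s): [2.57, 2.57, 3.14, 3.14, 3.14, 3.14].

### API

Orientations are given as a unit quaternion [w, x, y, z].
In Python, from bench import r, planner, sensors, optics, workorder gives the robot as it stands. Calls block until the motion is done:
- r.move_pose(position, orientation): joint-space move of the TCP to a pose.
- r.movel(position, rotation=None, v=150, f_stop=None): straight line of the TCP; rotation=None keeps the orientation; v is the mean speed in mm/s. With f_stop (N) it stops when the force on the tool has changed by that much, and returns True; else False.
- r.move_j(angles): joint-space move.
- r.set_gripper(opening, squeeze=None): finger opening in mm; squeeze is the grip in N (None keeps the last); returns when the fingers have stopped.
- r.dwell(seconds).
- planner.inverse_kinematics(position, orientation): joint angles nearest the present ones, or None.
- sensors.sense(): the state.
- optics.snapshot(name): name is "scene" or "top" or "wrist"; returns the picture (420x560x3 uint8, red, green, blue); there is no depth.
- optics.get_calibration(name): a dict with "K" (3x3 intrinsics, pixels), "rvec" (rotation vector, rad) and "tvec" (3), from world to camera coordinates, as OpenCV has them; the wrist camera has in their place "tool_from_camera" (4x4, takes a point from camera to tool coordinates, whose origin is the TCP and whose axes are the tool frame's). Camera axes: x right, y down, z forward; pixel columns grow to the right and rows downward; lengths in mm; the calibration is good to about 2 mm. A picture is of the moment at which its call begins: read the wrist's pose just before it. get_calibration takes no time and is no camera call.
A pose or a line that the arm cannot do raises r.PlanningError and nothing moves.
- workorder.close_job(): hands the job in, once; it reports no verdict.
The state is a dict: "t": time; "joints": joint angles; "joint_vel": joint speeds; "tau": joint torques, N m; "position": TCP position; "tcp_rot": TCP orientation; "contact_force": force on the tool from outside, world axes, zero at the start; "torque": the same for the moment, N m; "grip_width": finger opening in mm.
Only numpy, scipy, OpenCV 4.12 (cv2) and the standard library are available. Lean on these libraries where they do the work, as an engineer would, in place of code of your own. Each camera call takes 0.05 s, during which the arm holds its last target.

## Working session

There is one attempt and no reset: what is moved stays moved. The work goes in short steps, each a Python script; the robot and the scene stay as the last script left them, time stands still between calls to the robot, and variables do not carry over. Pictures are saved under pics/ and viewed, and the job is handed in when it is done.

```bash
ls; mkdir -p pics; python3 - <<'E'
from bench import r, planner, sensors, optics, workorder
import cv2
for n in ["scene","top","wrist"]:
    im=optics.snapshot(n); cv2.imwrite(f"pics/{n}0.png",im[:,:,::-1])
    print(n,optics.get_calibration(n))
print(sensors.sense(), r.finger_overhang)
E
```

```text
pics
scene {'K': array([[464.09104879,   0.        , 278.89069075],
       [  0.        , 464.09104879, 213.49578608],
       [  0.        ,   0.        ,   1.        ]]), 'rvec': array([ 0.84064148, -2.48802117,  1.14258326]), 'tvec': array([410.61416532, 252.06122244, 707.05145287])}
top {'K': array([[448.35528258,   0.        , 275.59386006],
       [  0.        , 448.35528258, 210.07241622],
       [  0.        ,   0.        ,   1.        ]]), 'rvec': array([ 2.20396681, -2.16168046,  0.06361849]), 'tvec': array([-31.26945849, 527.13430197, 863.85965117])}
wrist {'K': array([[303.06609495,   0.        , 272.39924599],
       [  0.        , 303.06609495, 212.74651336],
       [  0.        ,   0.        ,   1.        ]]), 'tool_from_camera': array([[ 9.99999988e-01,  1.42363296e-04,  6.73041918e-05,
         9.14077431e-01],
       [-1.56193015e-04,  9.51066761e-01,  3.08985422e-01,
        -7.78974125e+01],
       [-2.00225966e-05, -3.08985429e-01,  9.51066772e-01,
        -1.24675981e+02],
       [ 0.00000000e+00,  0.00000000e+00,  0.00000000e+00,
         1.00000000e+00]])}
{'t': 0.15, 'joints': array([-1.38197801e+00,  3.42562589e-01,  1.52481207e+00, -3.17774637e-05,
        1.27539639e+00, -1.46014706e-01]), 'joint_vel': array([-0.00033105, -0.00277889, -0.0048974 ,  0.00049025,  0.00037093,
        0.0005162 ]), 'tau': array([ 3.06350572e-03, -4.33906209e+01, -2.46147805e+01, -1.40848133e-06,
        5.61565816e-03,  8.47048192e-07]), 'position': array([ 172.47160588, -495.55702021,  247.78058901]), 'tcp_rot': array([-3.96639934e-04,  8.15052073e-01, -5.79387410e-01, -4.35959642e-04]), 'contact_force': array([-0.69575843,  0.05648663,  0.00302415]), 'torque': array([ 0.00214649, -0.04272105,  0.03952442]), 'grip_width': 85.43887744748582} 17.0
```

View pics/scene0.png

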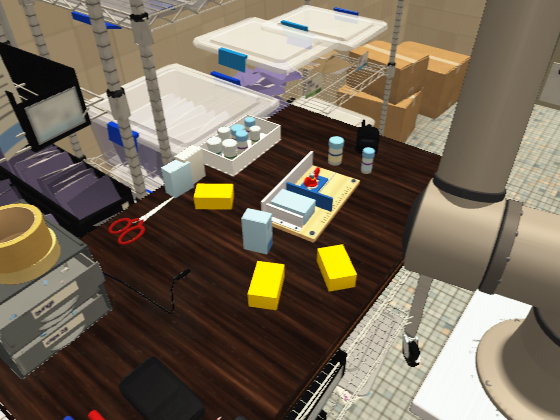

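View pics/top0.png

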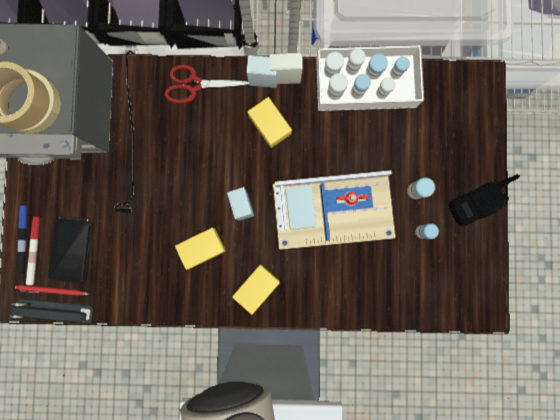

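The top view shows the jig at (275–395, 172–248). Its end fence is on the left, with the pale blue carton at (300,206), the stop plate at (325,210) and the red nut at (352,199). The other pale blue carton stands at (240,203) and the vials at (422,188) and (428,232). The yellow boxes are look-alikes. I'll enlarge this area.

```bash
cat > h.py <<'E'
import numpy as np, cv2
from bench import r, planner, sensors, optics, workorder
def ray(cam,px):
    c=optics.get_calibration(cam); R,_=cv2.Rodrigues(c['rvec']); t=c['tvec']
    o=-R.T@t; d=R.T@np.linalg.inv(c['K'])@np.array([px[0],px[1],1.]); return o,d
def onz(cam,px,z):
    o,d=ray(cam,px); return o+d*(z-o[2])/d[2]
def proj(cam,P):
    c=optics.get_calibration(cam); p,_=cv2.projectPoints(np.array(P,float).reshape(-1,1,3),c['rvec'],c['tvec'],c['K'],None); return p.reshape(-1,2)
E
python3 - <<'E'
import cv2
im=cv2.imread('pics/top0.png')
cv2.imwrite('pics/topc.png',cv2.resize(im[160:260,265:400],None,fx=5.9,fy=5.9,interpolation=cv2.INTER_CUBIC))
E
```

```text
(no output)
```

View pics/topc.png

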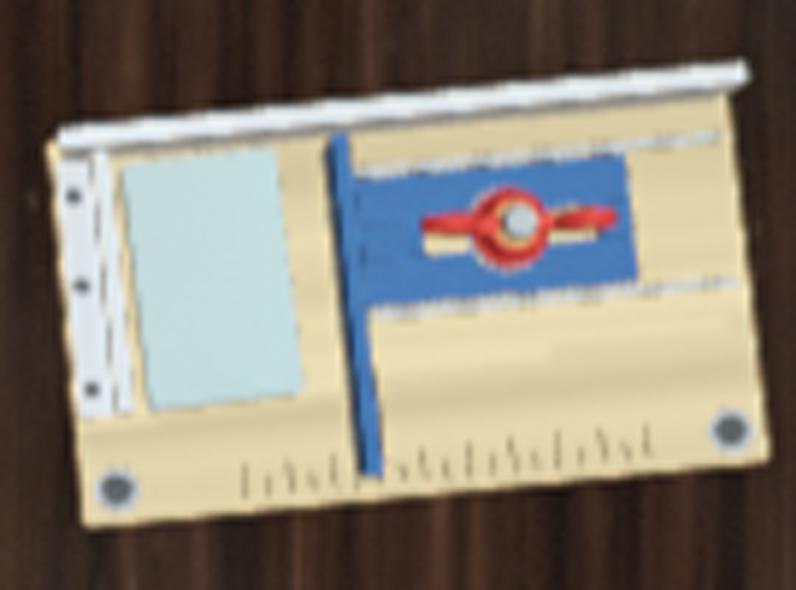

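View pics/wrist0.png

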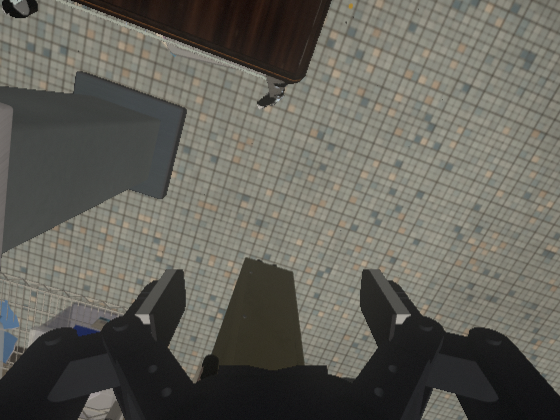

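```bash
python3 - <<'E'
from h import *
c=lambda u,v:((u+.5)/5.9+265-.5,(v+.5)/5.9+160-.5)
pts=[((85,527),(-65,115,12)),((770,462),(-65,-115,12)),((521,221),(20,-35,48)),((48,143),(65,115,12))]
W=[];J=[]
for p,j in pts:
    w=onz('top',c(*p),j[2]); W.append(w[:2]); J.append(j[:2]); print(j,w.round(1))
W=np.array(W);J=np.array(J,float)
w0=W.mean(0);j0=J.mean(0);A=(W-w0);B=J-j0
th=np.arctan2((B[:,0]*A[:,1]-B[:,1]*A[:,0]).sum(),(A*B).sum())
R=np.array([[np.cos(th),-np.sin(th)],[np.sin(th),np.cos(th)]])
o=w0-R@j0
print('th',th,'o',o,'res',(W-(J@R.T+o)).round(1))
# scale
print(np.linalg.norm(W[0]-W[1]))
for p,z,n in [((122,170),46,'carton TL'),((277,150),46,'TR'),((300,392),46,'BR'),((152,410),46,'BL'),((340,132),48.5,'stop top'),((370,476),48.5,'stop bot'),((420,222),50,'wingL'),((617,215),50,'wingR')]:
    print(n,(R.T@(onz('top',c(*p),z)[:2]-o)).round(1))
top=-cv2.Rodrigues(optics.get_calibration('top')['rvec'])[0].T@optics.get_calibration('top')['tvec'];print(top)
for q,z,n in [((240,203),82,'next'),((425,186),65,'va'),((430,231),61,'vb')]: print(n,onz('top',q,z).round(0), (R.T@(onz('top',q,z)[:2]-o)).round(0))
E
```

```text
(-65, 115, 12) [451.6 -29.2  12. ]
(-65, -115, 12) [ 477.7 -257.    12. ]
(20, -35, 48) [ 553.2 -167.6   48. ]
(65, 115, 12) [580.2 -14.3  12. ]
th 0.11539646995315335 o [ 529.14409867 -135.58407314] res [[ 0.3 -0.4]
 [-0.1  0.3]
 [ 0.2  0.4]
 [-0.3 -0.4]]
229.2795500384461
carton TL [49.3 91.6]
TR [50.9 41. ]
BR [-27.7  41.6]
BL [-28.9  89.5]
stop top [54.5 20.4]
stop bot [-56.6  22.3]
wingL [22.8 -2. ]
wingR [ 19.  -65.1]
[468.54202362 -29.48410325 897.05122932]
next [535.  44.  82.] [ 26. 177.]
va [ 575. -299.   65.] [  26. -167.]
vb [ 491. -309.   61.] [ -58. -168.]
```

```bash
cat >> h.py <<'E'
TH=0.1154; O=np.array([529.14,-135.58])
RJ=np.array([[np.cos(TH),-np.sin(TH)],[np.sin(TH),np.cos(TH)]])
def w(x,y,z): return np.array([*(RJ@[x,y]+O),z])
def jig(P): return RJ.T@(np.asarray(P)[:2]-O)
def q(yaw): # tool down, tool x at world angle yaw
    return np.array([0,np.cos(yaw/2),np.sin(yaw/2),0.])
def snap(name,f,crop=None,s=1):
    im=optics.snapshot(name)[:,:,::-1]
    if crop: u0,u1,v0,v1=crop; im=im[v0:v1,u0:u1]
    if s!=1: im=cv2.resize(im,None,fx=s,fy=s,interpolation=cv2.INTER_CUBIC)
    cv2.imwrite('pics/'+f,im)
def wray(px,pose):
    from scipy.spatial.transform import Rotation
    c=optics.get_calibration('wrist'); T=c['tool_from_camera']
    p,rq=pose; Rt=Rotation.from_quat(np.roll(rq,-1)).as_matrix()
    d=Rt@T[:3,:3]@np.linalg.inv(c['K'])@np.array([px[0],px[1],1.]); o=p+Rt@T[:3,3]; return o,d
def wonz(px,pose,z):
    o,d=wray(px,pose); return o+d*(z-o[2])/d[2]
E
python3 - <<'E'
from h import *
print(planner.inverse_kinematics(w(-10,-60,170),q(TH-np.pi)))
r.move_pose(w(-10,-60,170),q(TH-np.pi))
r.set_gripper(0,20)
s=sensors.sense(); print(s['t'],s['position'],s['tcp_rot'],s['joints'],s['grip_width'],s['contact_force'])
snap('wrist','w1.png')
E
```

```text
[-4.93642756e-01  4.79968004e-01  1.53592473e+00 -4.44089210e-16
  1.12569992e+00  2.53254990e+00]
3.2 [ 526.12639973 -196.32388858  169.99946358] [-4.44606566e-06 -5.76988357e-02  9.98334034e-01 -1.40707299e-05] [-4.93604497e-01  4.79979754e-01  1.53590613e+00 -3.17200595e-05
  1.12569960e+00  2.53254002e+00] 0.23511464170933366 [-0.55718563  1.00563155 -0.05802656]
```

View pics/w1.png

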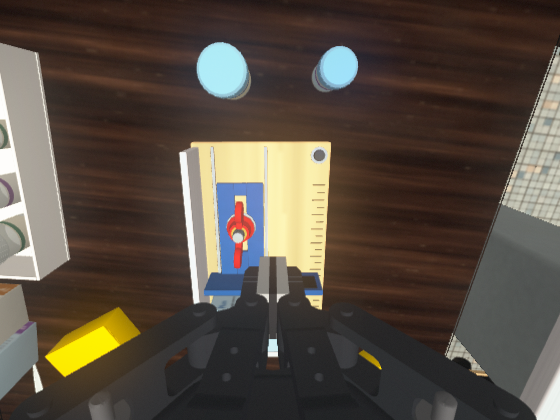

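```bash
python3 - <<'E'
from h import *
im=cv2.imread('pics/w1.png')
cv2.imwrite('pics/w1c.png',cv2.resize(im[135:315,180:340],None,fx=3.3*1,fy=3.3,interpolation=cv2.INTER_CUBIC))
pose=(np.array([526.126,-196.324,170.]),q(TH-np.pi))
for p,z,n in [((238,238),48,'stud 20,-35'),((331,142),12,'-65,-115'),((192,142),12,'65,-115'),((238,203),51,'w-'),((238,266),51,'w+')]: print(n,jig(wonz(p,pose,z)).round(1))
E
```

```text
stud 20,-35 [ 19.2 -37. ]
-65,-115 [ -64.6 -116.4]
65,-115 [  62.1 -116.4]
w- [ 17.7 -69.8]
w+ [ 19.7 -11.2]
```

View pics/w1c.png

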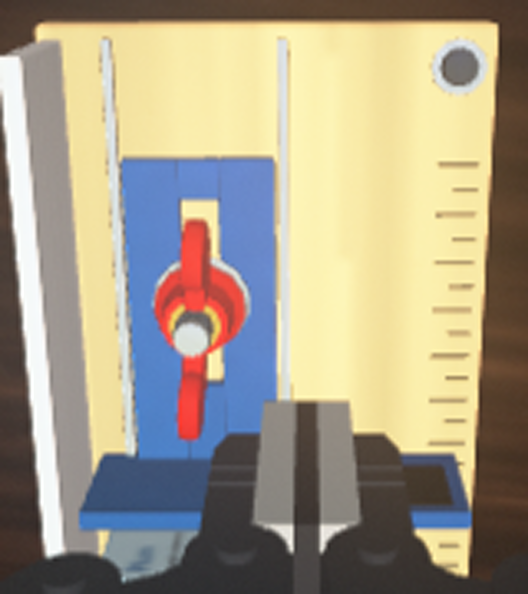

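The wrist view shows the nut at about (238,238), with its wings along jig y. The black pad is at (310,282), so about jig x −42, at the front end of the blue stop. The jig poses from the two views agree within about 2 mm. Next I push the stop.

```bash
python3 - <<'E'
from h import *
pose=(np.array([526.126,-196.324,170.]),q(TH-np.pi))
print('pad',jig(wonz((310,282),pose,40)))
qq=q(TH-np.pi)
r.movel(w(-42,-6,75),v=150)
r.movel(w(-42,-6,49),v=80)
f0=sensors.sense()['contact_force']
hit=r.movel(w(-42,33,49),v=18,f_stop=6)
s=sensors.sense(); print(hit,s['t'],jig(s['position']),(RJ.T@(s['contact_force']-f0)[:2]),s['position'][2])
snap('top','t1.png',(265,400,160,260),5.9)
snap('wrist','w2.png')
E
```

```text
pad [-46.93980112  11.67258067]
True 6.2917 [-42.07788785  27.5213072 ] [-0.50893664 -1.05390886] 48.84764236309668
```

View pics/t1.png

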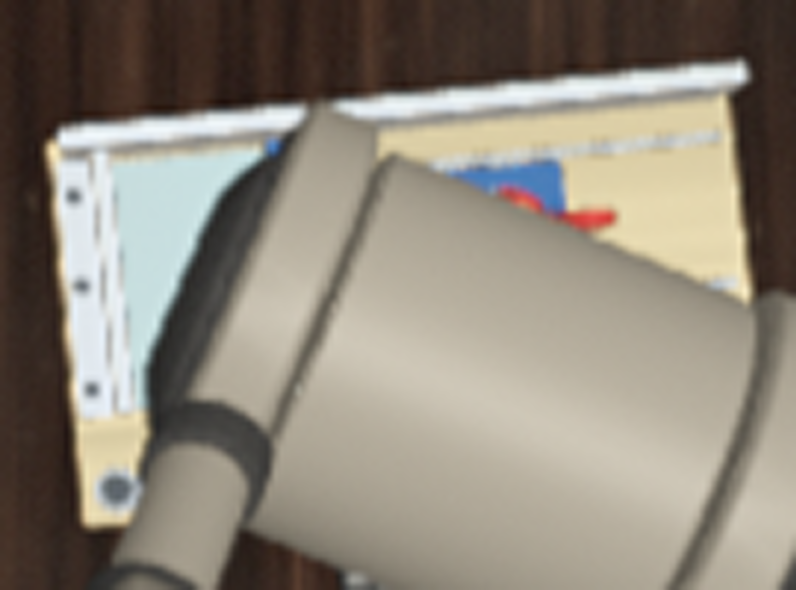

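View pics/w2.png

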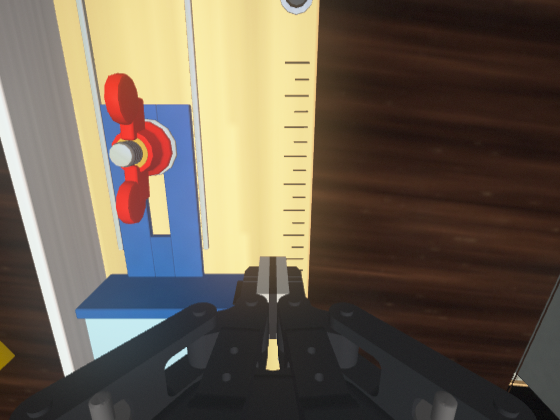

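```bash
python3 - <<'E'
from h import *
def st(n):
    s=sensors.sense(); print(n,round(s['t'],2),jig(s['position']).round(2),(RJ.T@s['contact_force'][:2]).round(2))
st('now')
r.movel(w(-42,24,49),v=20); st('back')
hit=r.movel(w(-42,30,49),v=8,f_stop=6); st(hit)
r.dwell(.15); st('hold')
r.movel(w(-42,20,49),v=40)
r.movel(w(-42,5,115),v=150)
r.move_pose(w(-42,-110,170),q(TH))
st('up')
snap('top','t2.png',(265,400,160,260),5.9)
E
```

```text
now 6.39 [-42.13  27.51] [ 0.24 -0.58]
back 6.72 [-42.13  24.01] [ 0.33 -0.9 ]
True 7.26 [-42.09  27.52] [-1.32 -1.41]
hold 7.41 [-42.18  27.48] [ 0.78 -0.89]
up 11.14 [ -42.03 -109.86] [0.13 0.33]
```

View pics/t2.png

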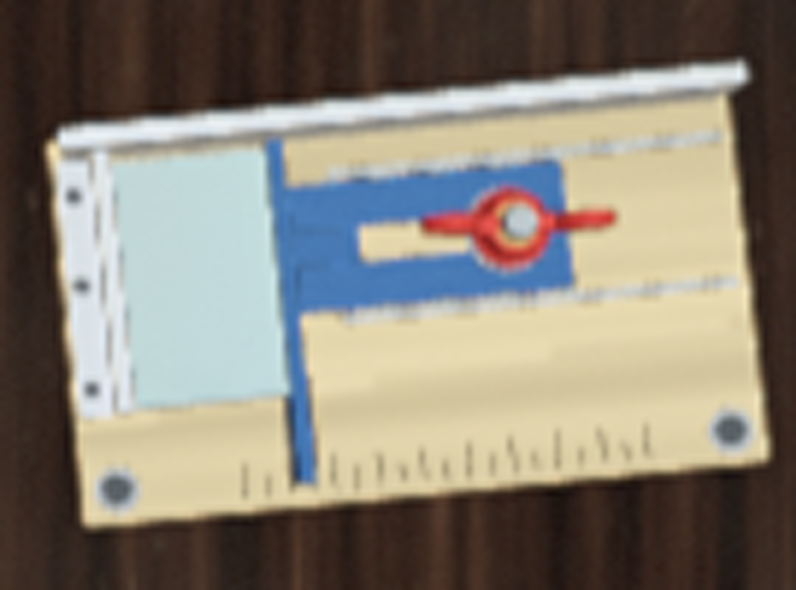

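The stop stopped at the same place twice (27.5), and the top view shows the carton against both the end fence (crop 125) and the stop (crop 280). Now the nut strokes.

```bash
cat >> h.py <<'E'
A=np.array([20.,-35.3])
def fp(phi,off=14.,rho=23.,z=50.):
    p=np.radians(phi); u=np.array([-np.sin(p),-np.cos(p)]); d=np.array([-np.cos(p),np.sin(p)])
    c=A+rho*u-off*d
    return w(c[0],c[1],z), q(TH-(p-np.pi/2))
def st(n=''):
    s=sensors.sense(); print(n,round(s['t'],2),jig(s['position']).round(2),s['contact_force'].round(1),'j6',s['joints'][5].round(2),flush=True)
def approach(phi,zup=85.):
    P,Q=fp(phi,18,z=zup); r.move_pose(P,Q); st('above')
    P,Q=fp(phi,18); hit=r.movel(P,v=100,f_stop=12); st(f'down {hit}'); return not hit
def stroke(a,b,step=15.,v=45,f=15,off=14.):
    n=int(np.ceil((b-a)/step))
    for k in range(n+1):
        ph=a+(b-a)*k/n
        P,Q=fp(ph,off)
        hit=r.movel(P,Q,v=v,f_stop=f)
        if hit: st(f'HIT at {ph:.0f}'); return ph
    st(f'end {b}'); return None
def leave(phi,zup=85.):
    P,Q=fp(phi,18); r.movel(P,Q,v=60)
    P,Q=fp(phi,18,z=zup); r.movel(P,Q,v=150); st('left')
E
python3 - <<'E'
from h import *
if approach(3.5):
    h=stroke(3.5,60)
    print(h)
E
```

```text
above 12.43 [ 36.54 -59.58] [-0.1 -0.3  0.4] j6 -2.07
down False 12.93 [ 36.53 -59.5 ] [ 0.3 -0.6  0.3] j6 -2.07
end 60 14.78 [  7.1 -58.9] [ 0.7 -0.8  0.4] j6 -1.12
None
```

```bash
python3 - <<'E'
from h import *
snap('wrist','w3.png')
h=stroke(75,190)
if h is None:
    leave(190)
    P,Q=fp(10,18,z=100); r.move_pose(P,Q); st()
    snap('top','t3.png',(265,400,160,260),5.9); snap('wrist','w4.png')
E
```

```text
end 190 18.43 [ 10.16 -10.34] [-0.2 -0.5 -0.2] j6 1.23
left 19.07 [ 6.5  -9.69] [-0.7 -0.5 -0.6] j6 1.23
 21.76 [ 33.68 -61.01] [ 0.2  0.7 -1. ] j6 -1.96
```

View pics/w3.png

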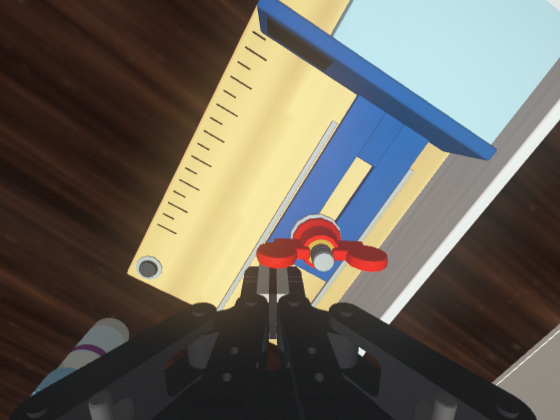

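View pics/w4.png

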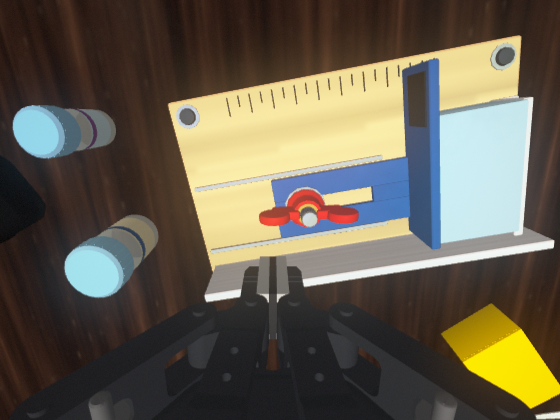

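View pics/t3.png

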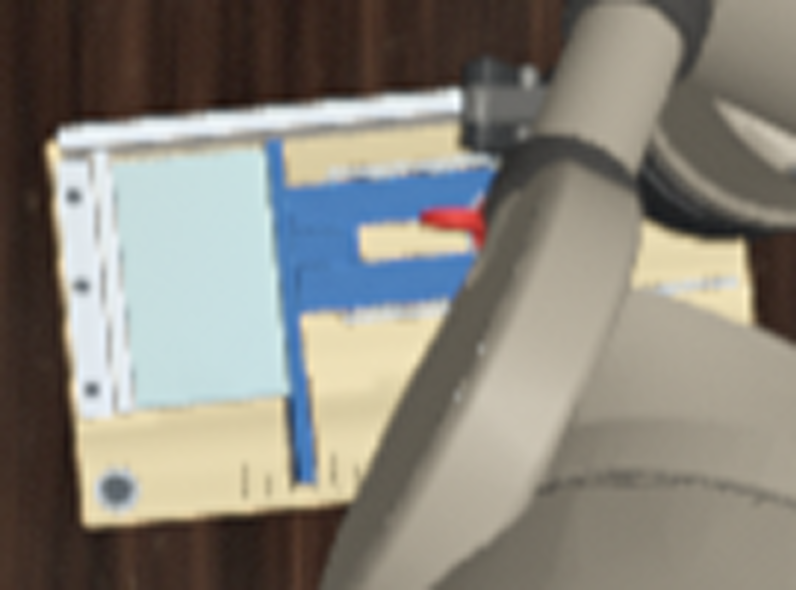

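The wrist view shows the nut's wings now lie along the finger, at (260–358, 215), so the stroke turned it about 185° as planned. The stop and carton have not moved. Stroke two:

```bash
python3 - <<'E'
from h import *
if approach(10,100):
    h=stroke(10,190,step=18)
    if h is None:
        leave(190)
        P,Q=fp(10,18,z=85); r.move_pose(P,Q); st()
        snap('wrist','w5.png')
E
```

```text
above 22.11 [ 33.74 -61.07] [ 0.1 -0.4 -0.2] j6 -1.96
down False 22.76 [ 33.97 -61.24] [ 0.1 -0.3  0.1] j6 -1.96
end 190 27.68 [ 10.18 -10.32] [-1.   0.3  0.8] j6 1.23
left 28.31 [ 6.49 -9.67] [-0.4  0.3  0.3] j6 1.23
 31.0 [ 33.69 -61.02] [ 0.2  0.9 -0.4] j6 -1.96
```

View pics/w5.png

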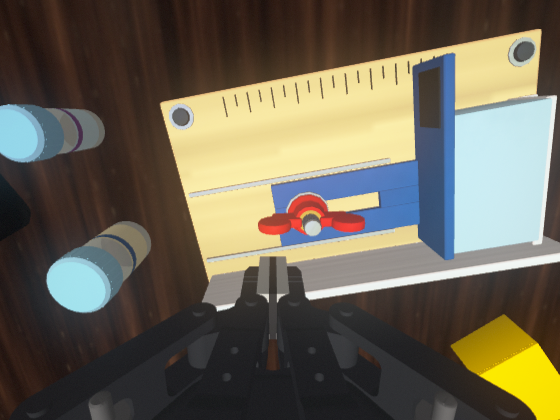

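The wings have turned another half turn. This is the last stroke, and I'll watch the force past θ = 0 (φ = 90°).

```bash
python3 - <<'E'
from h import *
if approach(10,85):
    h=stroke(10,82,step=18)
    for ph in (90,98,106,112,117):
        P,Q=fp(ph); hit=r.movel(P,Q,v=25,f_stop=25); s=sensors.sense()
        p=np.radians(ph); d=np.array([-np.cos(p),np.sin(p)])
        print(ph,hit,'push',-(RJ.T@s['contact_force'][:2])@d, jig(s['position'])-jig(P))
        if hit: break
    st()
    snap('wrist','w6.png')
E
```

```text
above 31.3 [ 33.75 -61.08] [-0.2 -0.2  0.6] j6 -1.96
down False 31.8 [ 33.72 -61.1 ] [ 0.8 -0.2 -0.2] j6 -1.96
end 82 33.92 [ -0.87 -52.29] [ 1.3 -0.1  0. ] j6 -0.73
90 False push -0.4307499515847103 [-0.06712238  0.09013637]
98 False push -0.8521436963813097 [0.01375055 0.07905771]
106 False push 0.8399908188181304 [ 0.05738082 -0.00481465]
112 False push 0.41865883657557723 [ 0.07124735 -0.00580441]
117 False push 0.4059506446391641 [ 0.04965006 -0.04166282]
 35.33 [ -6.8  -37.37] [-0.8 -0.1  0.3] j6 -0.11
```

View pics/w6.png

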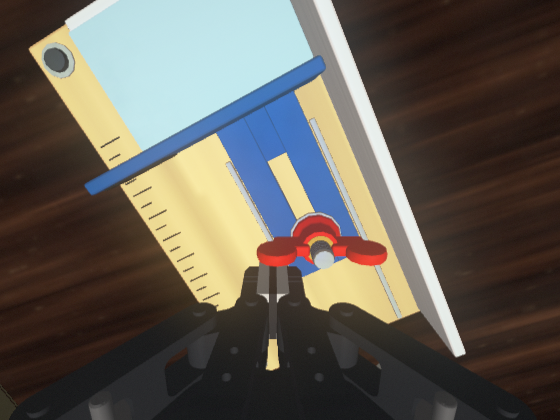

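There's no clear resistance yet at a nominal θ of 0.47. I'll go on slowly with a low force stop to feel for the nut's stop, which should be at φ ≈ 136°.

```bash
python3 - <<'E'
from h import *
for ph,f in ((121,5),(125,8),(129,10),(133,12),(137,12)):
    P,Q=fp(ph); hit=r.movel(P,Q,v=15,f_stop=f); s=sensors.sense()
    p=np.radians(ph); d=np.array([-np.cos(p),np.sin(p)])
    print(ph,hit,'push',-(RJ.T@s['contact_force'][:2])@d, jig(s['position'])-jig(P))
    if hit: break
st(); snap('wrist','w7.png')
E
```

```text
121 False push -1.0604540876010842 [ 0.05586527 -0.04242928]
125 False push 1.0777446062348515 [ 0.04154094 -0.02358331]
129 False push -0.16312171288708763 [ 0.02340354 -0.01468129]
133 False push 0.024126503937009866 [0.004105   0.01174384]
137 False push -0.026283210728827708 [ 0.00370063 -0.00900516]
 36.76 [ -5.92 -28.04] [-0.2  0.2  0.4] j6 0.26
```

View pics/w7.png

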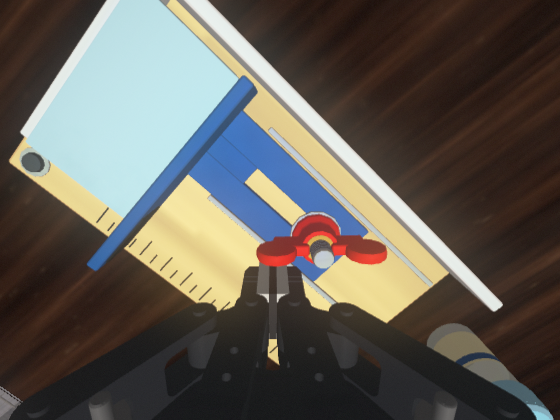

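```bash
python3 - <<'E'
import cv2,numpy as np
for f in ('w3','w6','w7'):
    im=cv2.imread(f'pics/{f}.png').astype(int); b,g,rr=im[...,0],im[...,1],im[...,2]
    m=((rr>110)&(rr>2.2*g)&(rr>2.2*b)).astype(np.uint8); m[:150]=0;m[320:]=0;m[:,:200]=0;m[:,420:]=0
    ys,xs=np.where(m); print(f,xs.min(),xs.max(),ys.min(),ys.max(),m.sum(),xs.mean(),ys.mean())
    cv2.imwrite(f'pics/{f}c.png',cv2.resize(cv2.imread(f'pics/{f}.png')[200:285,240:400],None,fx=3,fy=3,interpolation=cv2.INTER_CUBIC))
cv2.imwrite('pics/cmp.png',np.vstack([cv2.imread(f'pics/{f}c.png') for f in('w3','w7')]))
E
```

```text
w3 257 387 219 271 3064 322.2594647519582 248.36651436031332
w6 257 386 216 266 2856 319.0371148459384 244.59173669467788
w7 257 386 215 266 2763 313.57111834961995 243.95765472312704
```

View pics/cmp.png

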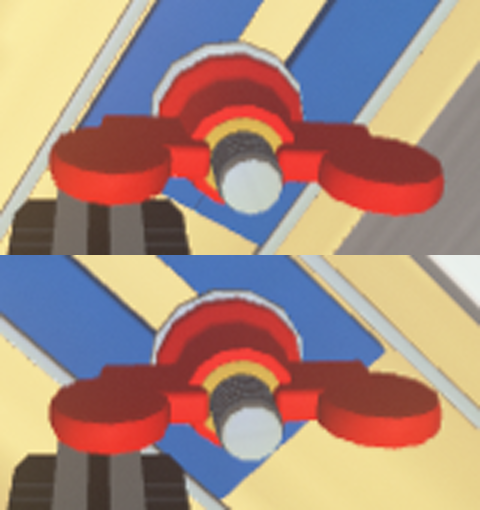

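Compared with the stud, the nut has sunk about 2.4 mm, which fits the turn count. I'll feel for the stop with one continuous slow push.

```bash
python3 - <<'E'
from h import *
for ph in (143,149,155):
    P,Q=fp(ph); hit=r.movel(P,Q,v=12,f_stop=6); s=sensors.sense()
    p=np.radians(ph); d=np.array([-np.cos(p),np.sin(p)])
    print(ph,hit,'push',-(RJ.T@s['contact_force'][:2])@d, jig(s['position'])-jig(P), s['contact_force'])
    if hit: break
st(); snap('wrist','w8.png',(180,440,170,320),3)
E
```

```text
143 True push 3.785601742656516 [-1.39710087 -1.98069477] [-2.08595812 -3.29864744  1.0154231 ]
 37.03 [ -6.42 -27.34] [-2.1 -3.3  1. ] j6 0.32
```

View pics/w8.png

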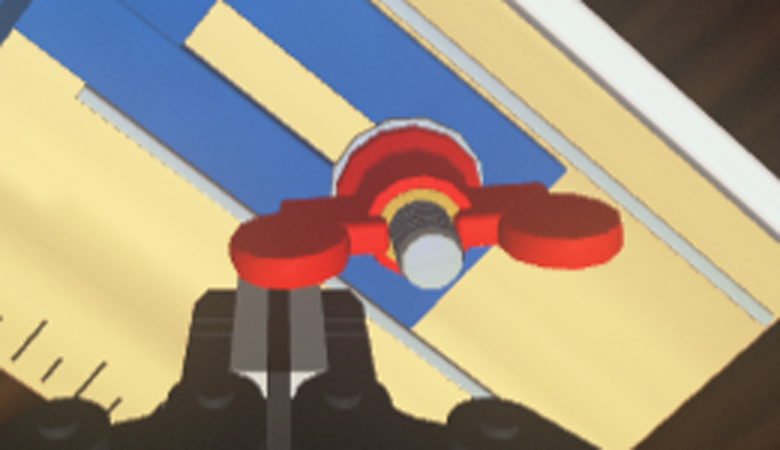

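```bash
python3 - <<'E'
from h import *
P,Q=fp(132); r.movel(P,Q,v=30)
P,Q=fp(146); hit=r.movel(P,Q,v=12,f_stop=9); st(hit)
leave(138,110)
r.movel(w(-60,-110,170),v=200)
r.move_pose([420,-330,260],q(TH)); st()
snap('top','t4.png',(265,400,160,260),5.9); snap('top','t4f.png'); snap('scene','s4.png')
E
```

```text
True 37.78 [ -6.4  -27.36] [-1.4 -2.1  1.9] j6 0.34
left 38.58 [ -8.97 -29.91] [-0.8  0.4 -1. ] j6 0.28
 40.26 [-130.41 -179.64] [-0.2  0.4 -0.9] j6 -0.92
```

View pics/t4.png

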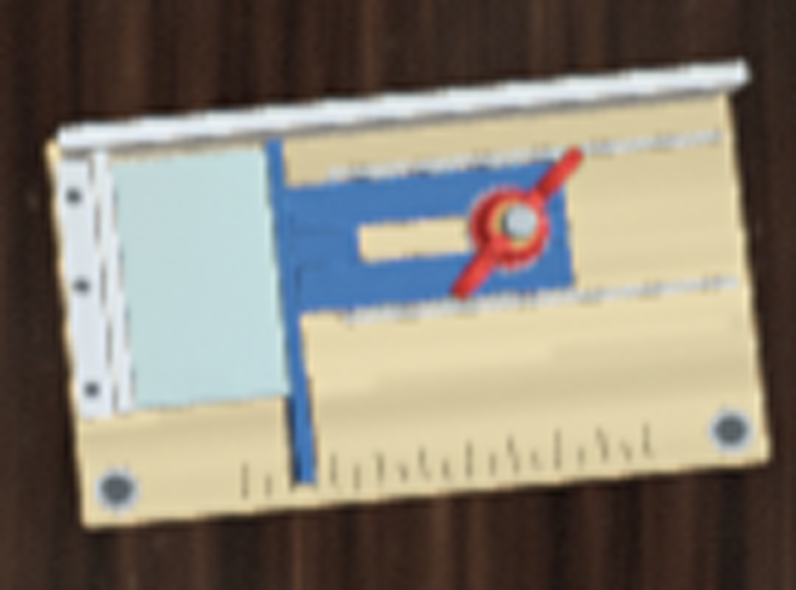

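View pics/t4f.png

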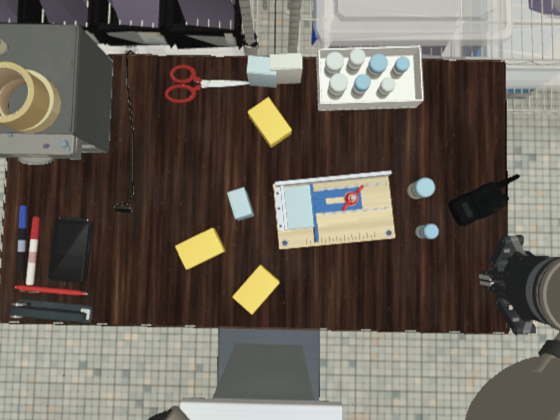

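The top view shows the wings about 47° (0.82 rad) clockwise of jig x, which is the nut's end stop. The stop is at the same pixels as after the push (crop 270–315), with the carton tight between it and the fence. The other carton at (240,203) and the vials at (422,188) and (428,232) have not moved. I'm handing in.

```bash
python3 - <<'E'
from h import *
print(workorder.close_job()); st()
E
```

```text
the job is handed in; nothing more can be done
None
the job is handed in; nothing more can be done
```

The carton is held between the blue stop and the end fence, the wing nut is snug, and I handed the job in at about 40 s of the 64 s allowed.

**Stop:** I pushed it on its rubber pad with the closed fingertips until the force stop tripped at 6 N. A second push stopped at the same place to within 0.1 mm. The top view shows no visible gap between the fence, the carton and the stop.

**Nut:** Three clockwise fingertip strokes turned it about 8.6 rad. The force stop tripped twice at the same place, at 6 N and then 9 N. In the last picture the wings stand about 0.82 rad past the jig's x axis, which matches the firm stop at 0.8 and is well past snug (0.2).

**Bystanders:** The other carton, both vials and the yellow boxes look unmoved in the last top view, and the arm was clear of everything at hand-in.

**Checks that disagreed:**
- **No stiffening felt:** I expected resistance from 0 to 0.8, but my force checks showed none until the end, so I turned on to the firm stop rather than ending near 0.5. Those readings were taken after each short move, so they may have missed it.
- **Camera offset:** The wrist and top cameras differed by up to about 3 mm on the jig's position. I used the top camera's fit.

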